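Load a spacer into its transport tray

ROBOT

A 6-joint arm with a two-finger parallel gripper is mounted at the origin on the work surface. World frame = base frame: x ahead of the robot, y to its left, z up, the work surface at z = 0. Lengths are in m, angles in rad, forces in N, time in s.
With the tool pointing down it reaches from about 0.375 to 0.825 m from the base axis. Payload 5.5 kg.
Tool frame: the origin (TCP) lies between the finger pads; the fingertips stand 11 mm ahead of it and the grasp point (between the pads) lies 8 mm behind it; x points along the fingers, y is the direction in which the jaws open and shut, and the axes are right-handed (so a half turn about x gives the same grasp; the last joint's range is limited). The gripper opens to 85 mm and grips with 20 to 120 N. Pads are 22 mm wide; open, the fingers measure 114 mm over their backs; the gripper's body (76 mm by 85 mm) begins 54 mm behind the grasp point. The pads swing forward as they close: fully open they stand 13 mm farther back than shut.
Start: joints at [-1.134, 0.314, -0.047, 1.21, 0, 1.571], TCP at [0.254, -0.544, 0.211] pointing down, gripper open.
Joint ranges: [-2.67, 2.67], [-0.69, 1.73], [-1.03, 1.25], [-2.08, 2.16], [-1.42, 1.45], [-3.14, 3.14]. Speed limits (rad/s): [2.39, 2.39, 3.01, 3.14, 3.14, 3.14].

INTERFACE

Orientations are given as [roll, pitch, yaw] about the fixed x, y, z axes, in that order (R = Rz(yaw) Ry(pitch) Rx(roll)).
In Python, from bench import env gives the robot as it stands. Calls block until the motion is done:
- env.move_to(position, orientation): joint-space move of the TCP to a pose.
- env.line_to(position, rotation=None, speed=0.15, contact_N=None): straight line of the TCP; rotation=None keeps the orientation; speed is the mean speed in m/s. With contact_N (N) it stops when the force on the tool has changed by that much, and returns True; else False.
- env.move_j(angles): joint-space move.
- env.set_gripper(opening, squeeze=None): finger opening in m; squeeze is the grip in N (None keeps the last); returns when the fingers have stopped.
- env.hold(seconds).
- env.solve_ik(position, orientation): joint angles nearest the present ones, or None.
- env.capture(name): name is "scene" or "top" or "wrist"; returns (picture, depth): 480x640x3 uint8, red, green, blue; 480x640 float32, m along the optical axis (not along the pixel's ray), 0 where there is no reading.
- env.get_calibration(name): a dict with "intrinsics" (3x3 intrinsics, pixels), "R" (3x3) and "t" (3): a world point X has camera coordinates R X + t. Camera axes: x right, y down, z forward; pixel columns grow to the right and rows downward; lengths in m; the calibration is good to about 2 mm. A picture is of the moment at which its call begins: read the wrist's pose just before it. get_calibration takes no time and is no camera call; for the wrist camera it gives the pose at the moment of the call.
A pose or a line that the arm cannot do raises env.MotionError and nothing moves.
- env.hand_in(): hands the job in, once; it reports no verdict.
Readings, each from a call of its own:
- env.read_t(): time.
- env.read_q(): joint angles.
- env.read_qd(): joint speeds.
- env.read_joint_torque(): joint torques, N m.
- env.read_tcp_pos(): TCP position.
- env.read_orientation(): TCP orientation.
- env.read_force(): force on the tool from outside, world axes, zero at the start.
- env.read_torque(): the same for the moment, N m.
- env.read_finger_gap(): finger opening in m.
Only numpy, scipy, OpenCV 4.12 (cv2) and the standard library are available. Lean on these libraries where they do the work, as an engineer would, in place of code of your own. Each camera call takes 0.05 s, during which the arm holds its last target.

TASK

Slide the round metal spacer along the blue tray's deck and over the yellow lip so that it drops into the pocket, then press it down until the stiff orange bed under it has bottomed, keep about 15 N on it for half a second (never more than 25 N), and swing the red keeper all the way over it and let go. Never lift the spacer out of the tray, and leave the other things on the bench where they are.

Things in the scene. Friction and masses are not known exactly. Their poses are not given: they have to be found in the camera images.
- tray: Blue tray fixed to the bench. Origin: on the bench under its deck; x is the push direction (to the pocket), y left of it, z up. In its frame, mm: flat deck x -70 to 70, y -82 to 82, top z 30. Side guides, tops z 38: straight, inner faces y +-50, x 40 to 70, and before them flared ones (25 degrees, y +-76 at x -15).
- lip (a point): Middle of the top of the yellow lip that runs right across between the guides, at tray x 68 mm, z 36; tray axes. In tray mm: front ramp x 50 to 66 rising from z 30 to 36, flat top x 66 to 70, then a sheer drop into the pocket.
- pocket (a point): Centre of the pocket, at tray (121, 0, 30) mm, at deck height; tray axes. The pocket is open-topped, tray x 70 to 172, y -50 to 50 mm, walled by the lip on the near side and by walls with tops at tray z 34.5 on the others; its floor is the orange bed.
- bed_top (a point): Centre of the top of the orange 90 x 90 mm bed, the pocket's floor. It slides down stiffly (8 N friction + 30 N per m/s) and stays where it is pushed, bearing the spacer. It starts at tray z 22 to 32 mm and bottoms on a hard stop at tray z 20 to 26, 2 to 6 mm lower; where, is different each time and not measured: feel for it. Beyond that nothing gives.
- spacer: Solid bright aluminium disc, diameter 96 mm, 8 mm thick, 0.15 to 0.29 kg, too wide to be gripped; it starts lying on the deck between the flared guides. Origin: centre of its underside, z up. Marks if pushed with more than 25 N.
- keeper (a joint): Red keeper arm pivoting stiffly (0.06 N m) about tray (121, 70) mm, left of the pocket. Radians: 0 points along tray +x (parked), growing clockwise seen from above; 1.57 (end stop) points along tray -y, over the pocket. Starts at 0.05 to 0.5; stays where left. Arm 12 mm wide, 5 thick, underside at tray z 35, so it may catch on a spacer that has not been pressed down.
- keeper_peg (a point): Middle of the black upright peg on the keeper, 12 mm diameter, 30 mm high (tray z 40 to 70; this point is at z 57), on the arm's centre line 55 mm from the pivot.
- collar: Bystander: brass ring, 64 mm diameter, 14 mm high, on the bench right of the tray. Origin: underside centre.
- jar: Bystander: clear jar, 56 mm diameter, 70 mm high, on the bench left of the tray. Origin: underside centre.
- carton: Bystander: cardboard box 100 x 140 x 70 mm at the right. Origin: underside centre.
- green_pack: Bystander: green box 80 x 110 x 50 mm at the right. Origin: underside centre.
- driver: Bystander: screwdriver lying at the left.
- tape: Bystander: yellow roll, 100 mm diameter, 30 mm high, at the left. Origin: underside centre.
- mug: Bystander: white mug at the far left, 80 mm diameter, 90 mm high. Origin: underside centre.
Things that resemble listed ones, but are neither listed nor needed, are in the scene too. What is meant by the spacer is not green, and is the smaller of those in its own colour.

How it is judged:
By the outcome, as a careful person would: the job done as asked, in the order asked, and still so for the second after the job is handed in, with the robot touching nothing.
It also fails if it takes over 62 s, if anything falls off the work surface, if the arm or the gripper's body presses on something with over 40 N, if the wrist force passes 120 N, or if a joint passes its speed limit or range.

## Working session

There is one attempt and no reset: what is moved stays moved. The work goes in short steps, each a Python script; the robot and the scene stay as the last script left them, time stands still between calls to the robot, and variables do not carry over. Pictures are saved under pics/ and viewed, and the job is handed in when it is done.

```bash
ls; mkdir -p pics
python3 - <<'E'
from bench import env
import cv2
for n in ("scene","top"):
    p,d=env.capture(n); cv2.imwrite(f"pics/{n}0.png",p[:,:,::-1]); import numpy as np; np.save(f"{n}0_d.npy",d); c=env.get_calibration(n); print(n,c)
print(env.read_t(),env.read_force(),env.read_orientation())
E
```

```text
pics
scene {'intrinsics': array([[433.54849304,   0.        , 319.25562461],
       [  0.        , 433.54849304, 236.94960341],
       [  0.        ,   0.        ,   1.        ]]), 'R': array([[-0.24086648,  0.97053632,  0.00652604],
       [ 0.78489406,  0.19874038, -0.58689316],
       [-0.57089811, -0.13624064, -0.80963809]]), 't': array([ 0.12156202, -0.35777646,  1.36648507])}
top {'intrinsics': array([[475.04568419,   0.        , 311.18628479],
       [  0.        , 475.04568419, 249.18363235],
       [  0.        ,   0.        ,   1.        ]]), 'R': array([[ 0.15788506, -0.98743937,  0.00598266],
       [-0.95865463, -0.15472958, -0.23883061],
       [ 0.23675644,  0.03197248, -0.97104282]]), 't': array([-0.06979413,  0.52332205,  0.95833097])}
0.1 [ 0.11334579 -0.68071368  0.18752343] [-1.56774705  1.56922832  2.01065013]
```

View pics/scene0.png

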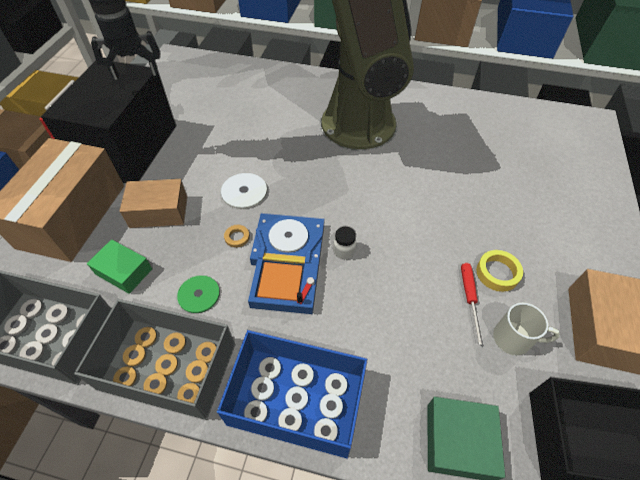

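View pics/top0.png

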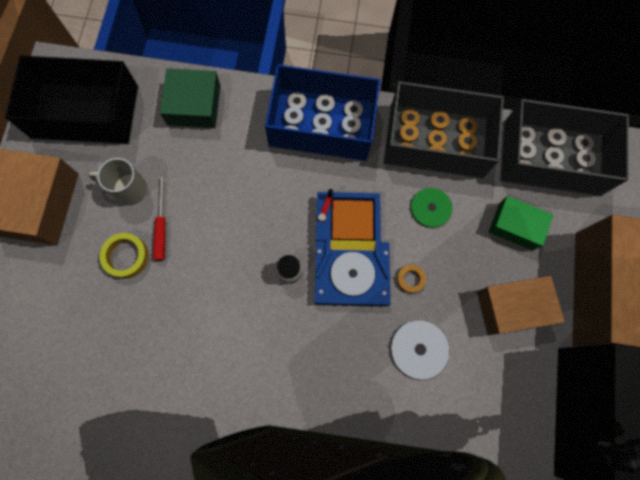

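Scene: candidate discs at scene px (288,235), which is bright and on the tray deck; (244,190), which is bright, larger and on the bench; and (198,293), which is green. The spacer is the one on the deck, because it is not green and is the smaller of the bright pair. Next I'll confirm that with an enlarged crop.

Run:
```python
import cv2
p=cv2.imread("pics/top0.png")[175:390,270:470]
cv2.imwrite("pics/top_crop.png",cv2.resize(p,None,fx=2.75,fy=2.75,interpolation=cv2.INTER_CUBIC))
p=cv2.imread("pics/scene0.png")[165:325,210:370]
cv2.imwrite("pics/scene_crop.png",cv2.resize(p,None,fx=3.7,fy=3.7,interpolation=cv2.INTER_CUBIC))
```

```text
(no output)
```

View pics/top_crop.png

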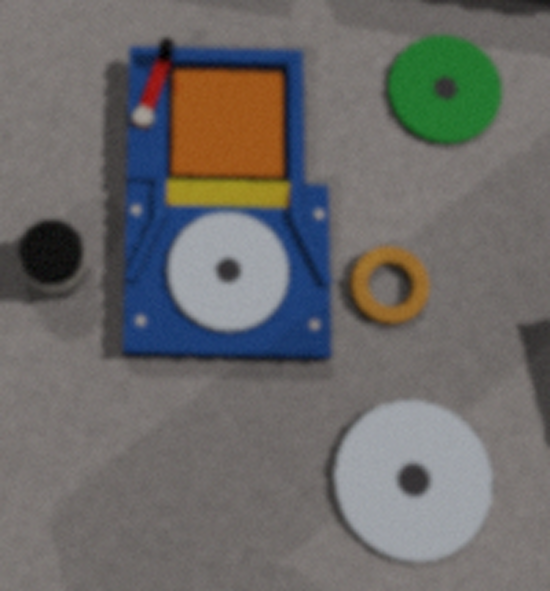

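View pics/scene_crop.png

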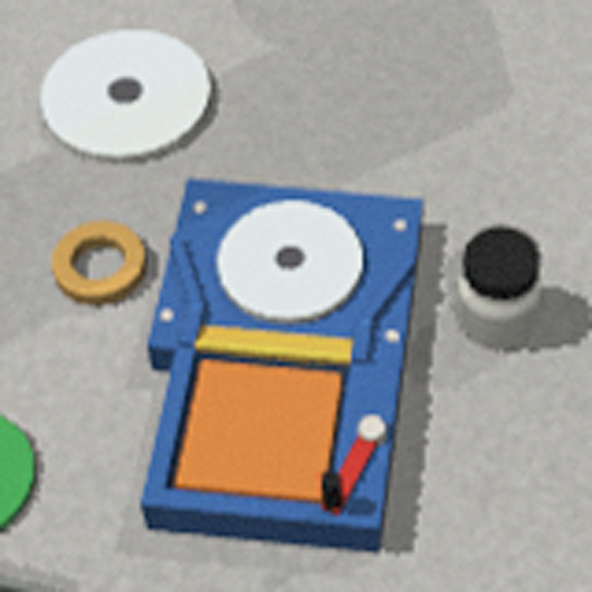

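The crop confirms it: the bright disc on the deck (top px 352,273) is clearly smaller than the bright one at (420,350). Next I'll get the tray pose from the colours.

```bash
cat > h.py <<'E'
import numpy as np, cv2
def ray(c,uv,z):
    K,R,t=c["intrinsics"],np.array(c["R"]),np.array(c["t"])
    o=-R.T@t; d=R.T@np.linalg.inv(K)@np.array([uv[0],uv[1],1.0]); return o+d*(z-o[2])/d[2]
def masks(p):
    h=cv2.cvtColor(np.ascontiguousarray(p),cv2.COLOR_RGB2HSV)
    H,S,V=cv2.split(h)
    return dict(yellow=((H>22)&(H<33)&(S>120)&(V>60)), orange=((H>8)&(H<20)&(S>160)&(V>60)),
      blue=((H>100)&(H<125)&(S>130)&(V>40)), white=((S<45)&(V>140)), red=(((H<7)|(H>172))&(S>150)&(V>60)))
def blobs(m,amin=20):
    n,l,s,c=cv2.connectedComponentsWithStats(m.astype(np.uint8)); 
    return [(l==i,s[i],c[i]) for i in range(1,n) if s[i][4]>=amin]
E
python3 - <<'E'
from h import *; from bench import env
for n in ("top","scene"):
    p=cv2.imread(f"pics/{n}0.png")[:,:,::-1]; c=env.get_calibration(n); M=masks(p)
    for k,z in (("yellow",.034),("orange",.028),("white",.038),("red",.04)):
        for m,s,ce in blobs(M[k],25):
            if 240<ce[0]<400 and 160<ce[1]<330 :
                r=cv2.minAreaRect(np.argwhere(m)[:,::-1].astype(np.float32))
                b=[ray(c,q,z)[:2].round(4).tolist() for q in cv2.boxPoints(r)]
                print(n,k,s[4],ce.round(1),ray(c,ce,z).round(4),b)
E
```

```text
top yellow 409 [352.7 244.2] [ 0.5609 -0.0742  0.034 ] [[0.5436, -0.0276], [0.5652, -0.0249], [0.5781, -0.12], [0.5565, -0.1222]]
top orange 1613 [352.2 219.7] [ 0.6192 -0.0656  0.028 ] [[0.6584, -0.0134], [0.6735, -0.1061], [0.5818, -0.1178], [0.5671, -0.0271]]
top white 1341 [352.7 273.2] [ 0.4953 -0.0829  0.038 ] [[0.5328, -0.0317], [0.5475, -0.1231], [0.4572, -0.1346], [0.4429, -0.0451]]
top red 88 [326.4 204.5] [ 0.6415 -0.0026  0.04  ] [[0.6239, 0.0093], [0.6624, -0.0022], [0.6585, -0.0138], [0.6201, -0.0022]]
scene yellow 220 [285.2 258.1] [ 0.5625 -0.069   0.034 ] [[0.5782, -0.1195], [0.5612, -0.1237], [0.5476, -0.0268], [0.5646, -0.0236]]
scene orange 1343 [279.9 281.3] [ 0.6229 -0.0641  0.028 ] [[0.6722, -0.1016], [0.5833, -0.1232], [0.5706, -0.0265], [0.6597, -0.01]]
scene white 104113 [398.8 269.8] [0.5316 0.1965 0.038 ] [[0.1248, -1.1754], [-0.4048, 0.8742], [0.8552, 0.6622], [1.1238, -0.4163]]
scene white 958 [287.9 235. ] [ 0.4987 -0.0808  0.038 ] [[0.4624, -0.141], [0.4389, -0.0484], [0.5329, -0.0234], [0.5551, -0.1112]]
scene white 37 [310. 280.] [0.6083 0.0037 0.038 ] [[0.6105, -0.0051], [0.5981, 0.0011], [0.6061, 0.0126], [0.6184, 0.0064]]
scene red 73 [305.3 290.7] [0.6386 0.0008 0.04  ] [[0.6608, -0.0081], [0.6184, -0.0016], [0.6212, 0.0085], [0.6634, 0.0018]]
```

Run:
```python
from h import *; from bench import env
c=env.get_calibration("wrist"); R=np.array(c["R"]);t=np.array(c["t"])
print(c, -R.T@t, env.read_tcp_pos())
# tool down orientations: tool x down (0,0,-1); 
from scipy.spatial.transform import Rotation as Ro
e=env.read_orientation(); print(Ro.from_euler('xyz',e).as_matrix().round(2))
for yaw in (0,90,180,-90):
    # jaw axis y at world angle
    a=np.deg2rad(yaw+8); y=np.array([np.cos(a),np.sin(a),0]);x=np.array([0,0,-1.]);M=np.c_[x,y,np.cross(x,y)]
    rpy=Ro.from_matrix(M).as_euler('xyz')
    for P in ((.56,-.07,.35),(.52,-.07,.3),(.41,-.09,.06),(.63,-.06,.05)):
        print(yaw,P,env.solve_ik(P,list(rpy)))
```

```text
{'intrinsics': array([[330.72875148,   0.        , 319.81667231],
       [  0.        , 330.72875148, 240.59331865],
       [  0.        ,   0.        ,   1.        ]]), 'R': array([[ 0.42278632, -0.90622879, -0.00104869],
       [-0.85695263, -0.40017319,  0.3247978 ],
       [-0.29476077, -0.13642139, -0.9457829 ]]), 't': array([-0.59979989, -0.04218291,  0.38027281])} [ 0.32952794 -0.50855906  0.37272743] [ 0.25357467 -0.54315537  0.21011402]
[[-0.    0.42 -0.91]
 [ 0.   -0.91 -0.42]
 [-1.   -0.    0.  ]]
0 (0.56, -0.07, 0.35) [-0.12435499  0.23068084  0.15646533  1.49658082  0.          1.30681499]
0 (0.52, -0.07, 0.3) [-0.13381098  0.14961337 -0.05442634  1.36675662  0.          1.29735901]
0 (0.41, -0.09, 0.06) [-0.21608497  0.10447001 -0.68085952  0.7854668   0.          1.21508501]
0 (0.63, -0.06, 0.05) [-0.09495171  0.47686992 -0.18911355  0.90481286  0.          1.33621828]
90 (0.56, -0.07, 0.35) [-0.12435499  0.23068084  0.15646533  1.49658082  0.         -0.26398133]
90 (0.52, -0.07, 0.3) [-0.13381098  0.14961337 -0.05442634  1.36675662  0.         -0.27343732]
90 (0.41, 
[... 395 characters left out ...]
, 0.06) [-0.21608497  0.10447001 -0.68085952  0.7854668   0.         -1.92650764]
180 (0.63, -0.06, 0.05) [-0.09495171  0.47686992 -0.18911355  0.90481286  0.         -1.80537437]
-90 (0.56, -0.07, 0.35) [-0.12435499  0.23068084  0.15646533  1.49658082  0.          2.87761132]
-90 (0.52, -0.07, 0.3) [-0.13381098  0.14961337 -0.05442634  1.36675662  0.          2.86815534]
-90 (0.41, -0.09, 0.06) [-0.21608497  0.10447001 -0.68085952  0.7854668   0.          2.78588134]
-90 (0.63, -0.06, 0.05) [-0.09495171  0.47686992 -0.18911355  0.90481286  0.          2.90701461]<sys>:0: UserWarning: Gimbal lock detected. Setting third angle to zero since it is not possible to uniquely determine all angles.
```

```bash
cat >> h.py <<'E'
from scipy.spatial.transform import Rotation as Ro
import warnings; warnings.filterwarnings("ignore")
def down(a):
    """tool down, jaw axis at world angle a (rad)"""
    y=np.array([np.cos(a),np.sin(a),0]);x=np.array([0,0,-1.]);M=np.c_[x,y,np.cross(x,y)]
    return list(Ro.from_matrix(M).as_euler('xyz'))
E
python3 - <<'E'
from h import *; from bench import env
env.move_to([.525,-.075,.24],down(np.deg2rad(98)))
c=env.get_calibration("wrist"); p,d=env.capture("wrist")
cv2.imwrite("pics/w1.png",p[:,:,::-1]); np.save("w1.npy",d); import pickle; pickle.dump(c,open("w1.pkl","wb"))
print(env.read_t(),env.read_tcp_pos(),env.read_force())
E
```

```text
2.1083 [ 0.52495361 -0.07570489  0.23993368] [0.63968983 0.59422568 0.5592659 ]
```

View pics/w1.png

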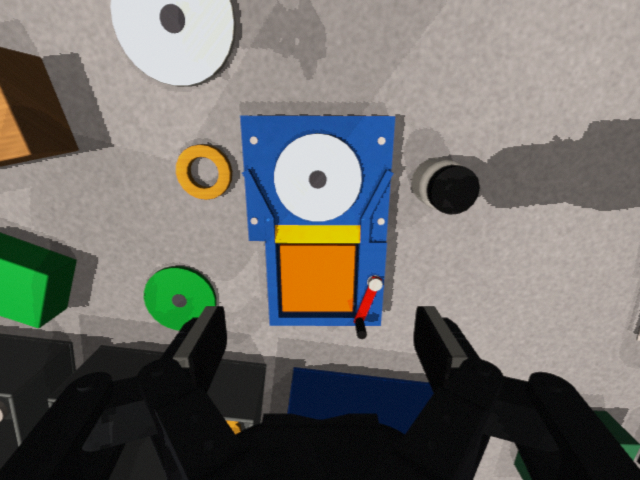

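The wrist view shows everything clearly: spacer (317,178), lip (317,234), bed (317,279), keeper pivot (375,284) and peg (361,328). Now to measure them.

Run:
```python
from h import *; import pickle; from bench import env
def go(name,p,c,box):
    M=masks(p); x0,x1,y0,y1=box; out={}
    def inb(ce): return x0<ce[0]<x1 and y0<ce[1]<y1
    for k,z,amin in (("yellow",.033,100),("orange",.027,300),("white",.038,400),("white",.042,20),("blue",.03,500),("red",.04,30)):
        for m,s,ce in blobs(M[k],amin):
            if not inb(ce) or s[4]>20000: continue
            pts=np.argwhere(m)[:,::-1].astype(np.float32)
            if k=="white" and s[4]>400:
                cn,_=cv2.findContours(m.astype(np.uint8),cv2.RETR_EXTERNAL,cv2.CHAIN_APPROX_NONE)
                w=np.array([ray(c,q[0],z)[:2] for q in max(cn,key=len)])
                (cx,cy),r=cv2.minEnclosingCircle((w*1000).astype(np.float32))
                A=np.c_[2*w,np.ones(len(w))];s_=np.linalg.lstsq(A,(w**2).sum(1),rcond=None)[0]
                print(name,"disc",s_[:2].round(4),"r",np.sqrt(s_[2]+s_[0]**2+s_[1]**2).round(4));continue
            w=np.array([ray(c,q,z)[:2] for q in pts])
            r=cv2.minAreaRect((w*1000).astype(np.float32))
            print(name,k,z,s[4],ce.round(1),"ctr",w.mean(0).round(4),"rect mm",np.round(r[0],1),np.round(r[1],1),round(r[2],1))
p=cv2.imread("pics/w1.png")[:,:,::-1]; go("wrist",p,pickle.load(open("w1.pkl","rb")),(230,400,110,345))
for n,b in (("top",(300,400,185,310)),("scene",(240,335,210,315))):
    go(n,cv2.imread(f"pics/{n}0.png")[:,:,::-1],env.get_calibration(n),b)
d=np.load("w1.npy"); c=pickle.load(open("w1.pkl","rb"))
def P(u,v):
    z=np.median(d[v-1:v+2,u-1:u+2]); x=np.linalg.inv(c["intrinsics"])@[u,v,1]*z; return (np.array(c["R"]).T@(x-np.array(c["t"]))).round(4)
for n,uv in dict(bed1=(300,260),bed2=(335,300),bed3=(317,279),disc=(300,190),disc2=(335,190),deck=(300,125),deck2=(340,125),lip=(317,239),bench=(420,280),pegtop=(361,334)).items(): print(n,P(*uv))
```

```text
wrist yellow 0.033 1573 [317.8 234.1] ctr [ 0.5601 -0.0739] rect mm [560.2 -74.9] [22.2 99.4] 7.9
wrist orange 0.027 5016 [317.2 277.1] ctr [ 0.6185 -0.0667] rect mm [620.1 -66.6] [92.1 92.5] 7.9
wrist disc [ 0.4956 -0.0832] r 0.0471
wrist white 0.042 23 [249.  112.2] ctr [ 0.4378 -0.1612] rect mm [ 438.3 -161.8] [3.3 8.8] 24.8
wrist disc [ 0.495  -0.0832] r 0.0466
wrist white 0.042 44 [253.4 140. ] ctr [ 0.4642 -0.1549] rect mm [ 464.2 -154.8] [6.  7.4] 7.9
wrist white 0.042 44 [381.  140.4] ctr [ 0.4463 -0.0228] rect mm [446.4 -22.8] [7.1 6.3] 11.2
wrist white 0.042 35 [253.8 220.6] ctr [ 0.5512 -0.1481] rect mm [ 551.1 -147.8] [5.8 6.9] 7.9
wrist white 0.042 36 [380.5 221. ] ctr [ 0.532  -0.0062] rect mm [532.   -6.2] [7.1 5.6] 11.2
wrist white 0.042 123 [375.2 284.3] ctr [0.6107 0.003 ] rect mm [610.7   3.2] [15.7 14. ] 51.4
wrist blue 0.03 13585 [319.1 196.3] ctr [ 0.5205 -0.0778] rect mm [558.1 -74.9] [255.5 167. ] 7.9
wrist red 0.04 298 [365.2 304.2] ctr [ 0.6404 -0.0036] rect mm [642.2  -3.5] [12.5 50.2] 78.7
top yellow 0.033 409 [352.7 244.2] ctr [ 0.5612 -0.0743] rect mm [5
[... 643 characters left out ...]
 -64.3] [90.7 91. ] 7.8
scene disc [ 0.4974 -0.0811] r 0.0472
scene disc [ 0.5001 -0.0801] r 0.047
scene white 0.042 37 [310. 280.] ctr [0.6105 0.0044] rect mm [610.5   4.3] [14.9 13.7] 55.6
scene blue 0.03 2846 [286.1 262.4] ctr [ 0.5671 -0.0653] rect mm [564.4 -72.1] [264.8 164.1] 8.0
scene red 0.04 73 [305.3 290.7] ctr [0.6385 0.0008] rect mm [6.408e+02 1.000e-01] [10.4 43.6] 80.9
bed1 [ 0.5976 -0.0908  0.028 ]
bed2 [ 0.6456 -0.0401  0.0289]
bed3 [ 0.6197 -0.0668  0.0287]
disc [ 0.5104 -0.1006  0.038 ]
disc2 [ 0.5051 -0.0622  0.0378]
deck [ 0.4429 -0.1091  0.0296]
deck2 [ 0.437  -0.0669  0.0294]
lip [ 0.5655 -0.0741  0.0352]
bench [ 0.6158  0.0719 -0.    ]
pegtop [ 0.664  -0.008   0.0695]
```

Run:
```python
import cv2
p=cv2.imread("pics/w1.png")[105:345,225:410]
cv2.imwrite("pics/w1c.png",cv2.resize(p,None,fx=2.5,fy=2.5,interpolation=cv2.INTER_CUBIC))
```

```text
(no output)
```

View pics/w1c.png

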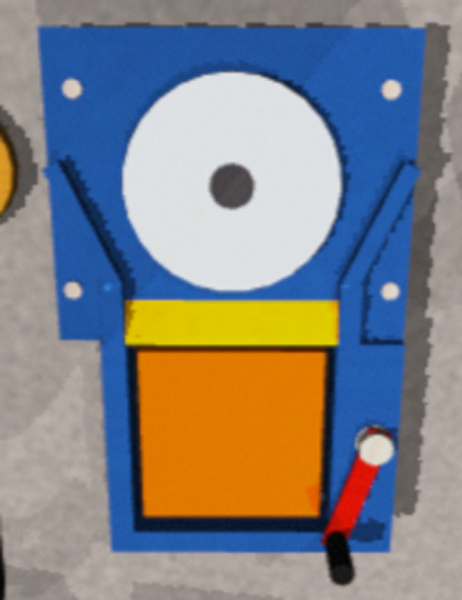

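```bash
cat >> h.py <<'E'
YAW=np.deg2rad(7.9); O=np.array([.5006,-.0825])
EX=np.array([np.cos(YAW),np.sin(YAW)]); EY=np.array([-EX[1],EX[0]])
def W(x,y,z):  # tray mm -> world m
    q=O+EX*x/1e3+EY*y/1e3; return [q[0],q[1],z/1e3]
def T(p):
    d=np.array(p[:2])-O; return np.round([d@EX*1e3,d@EY*1e3,p[2]*1e3],2)
E
python3 - <<'E'
from h import *; from bench import env
D=down(YAW+np.pi/2)
env.set_gripper(.04,30); print(env.read_finger_gap(),env.read_t())
env.move_to(W(-65,0,80),D)
env.line_to(W(-65,0,52),speed=.08)
print(T(env.read_tcp_pos()),env.read_force(),env.read_t())
h=env.line_to(W(-65,0,30),speed=.015,contact_N=3)
print(h,T(env.read_tcp_pos()),env.read_force(),env.read_t())
E
```

```text
0.040473047946262386 2.6167
[-64.3   -0.14  52.43] [ 0.09607992 -0.25338695  0.19259279] 3.875
False [-6.491e+01 -1.000e-02  3.010e+01] [0.32347456 0.06716243 0.53809594] 5.4917
```

Run:
```python
from h import *; from bench import env
for n in ("wrist","scene","top"):
    p,d=env.capture(n); cv2.imwrite(f"pics/{n}2.png",p[:,:,::-1]); np.save(f"{n}2.npy",d)
a=cv2.imread("pics/scene2.png")[150:310,210:370]; b=cv2.imread("pics/top2.png")[180:340,270:430]
cv2.imwrite("pics/both2.png",cv2.resize(np.hstack([a,b]),None,fx=2.5,fy=2.5))
```

```text
(no output)
```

View pics/wrist2.png

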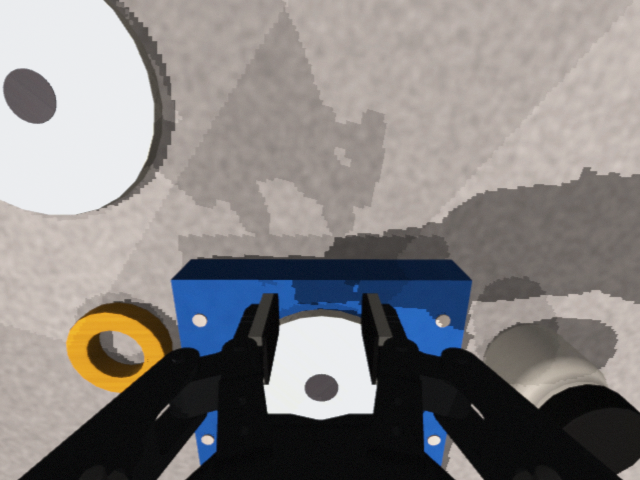

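View pics/both2.png

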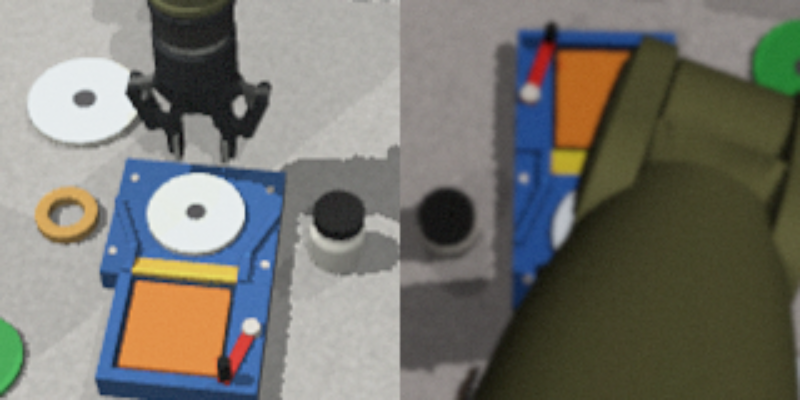

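Run:
```python
from h import *; from bench import env
c=env.get_calibration("scene")
for uv in ((282,213),(301,213)):
    for z in (.01,.02,.03,.04,.05): print(uv,z,T(ray(c,uv,z)))
def pr(X): 
    x=np.array(c["intrinsics"])@(np.array(c["R"])@X+np.array(c["t"])); return (x[:2]/x[2]).round(1)
for z in (15,20,25,30,35,40): print(z,pr(W(-65,-26,z)),pr(W(-65,26,z)))
d=np.load("scene2.npy"); 
for v in range(205,222,2): print(v,[round(float(d[v,u]),3) for u in (280,281,282,283,299,300,301,302)])
print(env.read_finger_gap(),env.read_orientation(),env.read_force(),T(env.read_tcp_pos()))
```

```text
(282, 213) 0.01 [-91.   -28.55  10.  ]
(282, 213) 0.02 [-83.03 -26.67  20.  ]
(282, 213) 0.03 [-75.07 -24.78  30.  ]
(282, 213) 0.04 [-67.1  -22.89  40.  ]
(282, 213) 0.05 [-59.13 -21.    50.  ]
(301, 213) 0.01 [-96.51  21.02  10.  ]
(301, 213) 0.02 [-88.48  22.35  20.  ]
(301, 213) 0.03 [-80.45  23.68  30.  ]
(301, 213) 0.04 [-72.42  25.01  40.  ]
(301, 213) 0.05 [-64.4   26.34  50.  ]
15 [281.3 219.6] [301.3 221.4]
20 [281.2 218.4] [301.2 220.2]
25 [281.  217.2] [301.2 219. ]
30 [280.9 216. ] [301.1 217.8]
35 [280.8 214.8] [301.1 216.5]
40 [280.7 213.5] [301.  215.3]
205 [1.053, 1.054, 1.058, 1.077, 1.052, 1.043, 1.041, 1.044]
207 [1.061, 1.058, 1.063, 1.079, 1.055, 1.053, 1.057, 1.058]
209 [1.066, 1.068, 1.065, 1.08, 1.057, 1.058, 1.065, 1.06]
211 [1.073, 1.073, 1.073, 1.086, 1.067, 1.065, 1.07, 1.069]
213 [0.0, 1.146, 1.077, 1.151, 1.073, 1.071, 1.073, 1.145]
215 [1.107, 1.104, 1.106, 1.108, 1.149, 1.143, 1.149, 1.145]
217 [1.107, 1.106, 1.1, 1.101, 1.103, 1.101, 1.102, 1.105]
219 [1.099, 1.1, 1.095, 1.1, 1.1, 1.101, 1.098, 1.102]
221 [1.083, 1.084, 1.083, 1.085, 1.086, 1.095, 1.096, 1.095]
0.04006321623722655 [-0.35076931  1.57069669 -0.21287373] [-0.50609067  0.6118294  -0.61102623] [-6.495e+01 -1.000e-02  3.006e+01]
```

Run:
```python
from h import *; from bench import env
c=env.get_calibration("scene"); d=np.load("scene2.npy")
K=np.linalg.inv(c["intrinsics"]);R=np.array(c["R"]);t=np.array(c["t"])
for u in (282,300,301):
    for v in (195,199,203,207,209,211,212,213,214,216,218,222,226): 
        if d[v,u]>0: print(u,v,d[v,u].round(3),T(R.T@(K@[u,v,1]*d[v,u]-t)))
```

```text
282 195 1.016 [-48.69 -14.24 130.44]
282 199 1.059 [-69.42 -19.96  91.73]
282 203 1.056 [-59.63 -18.64  88.29]
282 207 1.063 [-55.91 -18.74  77.54]
282 209 1.065 [-53.23 -18.6   73.1 ]
282 211 1.073 [-54.46 -19.39  63.77]
282 212 1.075 [-53.81 -19.49  60.64]
282 213 1.077 [-52.92 -19.53  57.8 ]
282 214 1.148 [-94.4  -29.63   1.51]
282 216 1.107 [-65.17 -23.21  30.19]
282 218 1.101 [-57.74 -21.96  31.46]
282 222 1.082 [-37.62 -18.19  41.14]
282 226 1.079 [-28.25 -16.98  37.08]
300 195 1.025 [-59.39  26.65 123.55]
300 199 1.02 [-48.76  28.   121.53]
300 203 1.038 [-52.18  26.99 102.91]
300 207 1.053 [-53.97  26.25  85.8 ]
300 209 1.058 [-53.54  26.09  78.7 ]
300 211 1.065 [-53.97  25.79  70.45]
300 212 1.068 [-54.13  25.65  66.36]
300 213 1.071 [-53.82  25.59  62.83]
300 214 1.07 [-51.34  25.89  62.  ]
300 216 1.105 [-68.72  22.7   32.11]
300 218 1.101 [-62.53  23.51  31.79]
300 222 1.085 [-44.39  26.12  38.77]
300 226 1.078 [-32.33  27.7   38.21]
301 195 1.027 [-60.87  28.8  122.15]
301 199 1.025 [-52.21  29.81 117.8 ]
301 203 1.037 [-52.21  29.41 103.2 ]
301 207 1.057 [-57.2   28.17  82.21]
301 209 1.065 [-57.91  27.84  73.69]
301 211 1.07 [-57.51  27.69  66.42]
301 212 1.072 [-56.6   27.74  63.64]
301 213 1.073 [-55.28  27.84  61.35]
301 214 1.075 [-54.62  27.84  58.23]
301 216 1.109 [-71.55  24.81  28.9 ]
301 218 1.103 [-63.79  25.87  30.54]
301 222 1.092 [-48.99  27.88  33.15]
301 226 1.072 [-28.7   30.82  43.39]
```

Run:
```python
from h import *; from bench import env
c=env.get_calibration("wrist"); d=np.load("wrist2.npy")
K=np.linalg.inv(c["intrinsics"]);R=np.array(c["R"]);t=np.array(c["t"])
print(T(-R.T@t))
for u,v in ((270,300),(262,305),(270,330),(268,360),(371,300),(378,320),(320,390),(320,288),(320,265),(320,240)):
    print(u,v,d[v,u].round(3),T(R.T@(K@[u,v,1]*d[v,u]-t)))
```

```text
[-148.89   -0.6   192.66]
270 300 0.148 [-75.84 -22.92  61.72]
262 305 0.143 [-76.02 -25.69  66.43]
270 330 0.133 [-71.45 -20.76  78.29]
268 360 0.129 [-62.93 -20.88  85.86]
371 300 0.147 [-75.97  22.11  61.97]
378 320 0.132 [-75.98  22.55  78.11]
320 390 0.193 [-3.85 -0.61 38.67]
320 288 0.181 [-65.44  -0.6   29.81]
320 265 0.198 [-70.76  -0.6   10.32]
320 240 0.204 [-82.84  -0.6   -0.57]
```

Run:
```python
import cv2
p=cv2.imread("pics/wrist2.png")[235:425,160:480]
cv2.imwrite("pics/wrist2c.png",cv2.resize(p,None,fx=2.5,fy=2.5,interpolation=cv2.INTER_CUBIC))
```

```text
(no output)
```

View pics/wrist2c.png

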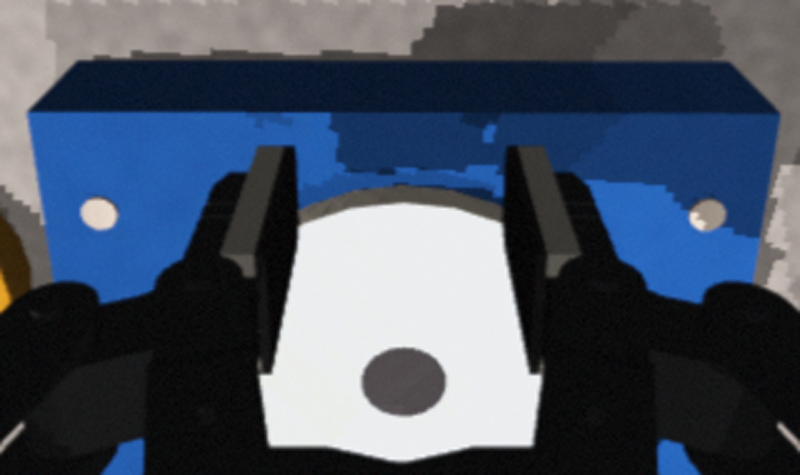

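Both cameras put the fingertips about 29 mm behind the reported TCP, not 11 mm ahead of it. That explains why I got no contact. I'll measure the height by touch.

Run:
```python
from h import *; from bench import env
h=env.line_to(W(-65,0,8),speed=.03,contact_N=3)
print(h,T(env.read_tcp_pos()),env.read_force(),env.read_t())
if not h:
    h=env.line_to(W(-65,0,-8),speed=.01,contact_N=3)
    print(h,T(env.read_tcp_pos()),env.read_force(),env.read_t())
```

```text
True [-65.51   0.18   8.11] [-0.45461716 -0.09572002  6.83026679] 6.35
```

Run:
```python
from h import *; from bench import env
print(env.read_torque(),env.read_force())
for n in ("wrist","scene"):
    p,d=env.capture(n); cv2.imwrite(f"pics/{n}3.png",p[:,:,::-1]); np.save(f"{n}3.npy",d)
a=cv2.imread("pics/scene3.png")[170:270,230:330]; b=cv2.imread("pics/wrist3.png")[230:430,200:440]
cv2.imwrite("pics/both3.png",np.hstack([cv2.resize(a,(400,400)),cv2.resize(b,(400,400))]))
```

```text
[ 0.05226928  0.20319986 -0.010838  ] [-0.45461716 -0.09572002  6.83026679]
```

View pics/both3.png

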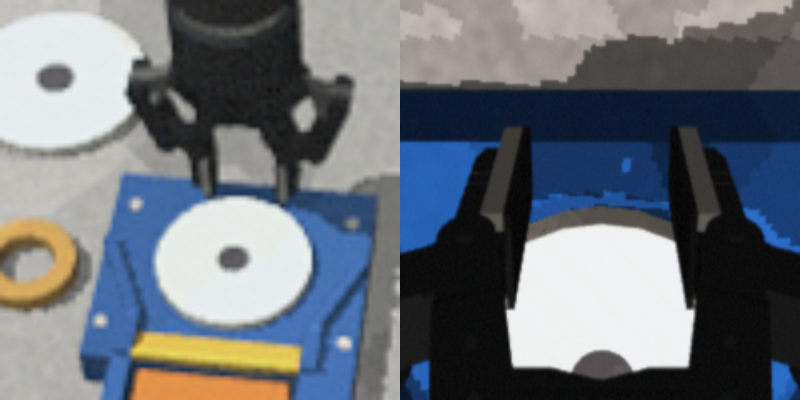

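Run:
```python
from h import *; from bench import env
for n,us,vs in (("wrist",range(248,300,4),range(284,356,8)),):
    c=env.get_calibration(n); d=np.load(n+"3.npy"); K=np.linalg.inv(c["intrinsics"]);R=np.array(c["R"]);t=np.array(c["t"])
    for v in vs:
        print(v,[tuple(int(round(a)) for a in T(R.T@(K@[u,v,1]*d[v,u]-t))) if d[v,u]>0 else None for u in us])
c=env.get_calibration("scene"); d=np.load("scene3.npy"); K=np.linalg.inv(c["intrinsics"]);R=np.array(c["R"]);t=np.array(c["t"])
for u in (280,281,282,299,300,301):
    print(u,[(v,)+tuple(int(round(a)) for a in T(R.T@(K@[u,v,1]*d[v,u]-t))) for v in range(210,226,1) if d[v,u]>0])
```

```text
284 [(-71, -39, 13), (-71, -36, 12), (-70, -34, 12), (-71, -32, 13), (-70, -30, 12), (-70, -28, 12), (-71, -26, 13), (-71, -24, 12), (-70, -22, 12), (-70, -20, 11), (-70, -17, 12), (-71, -15, 13), (-71, -13, 13)]
292 [(-70, -37, 20), (-70, -35, 21), (-71, -33, 22), (-70, -31, 20), (-71, -29, 22), (-70, -27, 21), (-71, -25, 21), (-71, -23, 21), (-71, -21, 21), (-70, -19, 21), (-71, -17, 21), (-70, -15, 20), (-70, -13, 21)]
300 [(-71, -35, 30), (-71, -33, 30), (-71, -31, 30), (-77, -27, 40), (-77, -25, 40), (-77, -23, 41), (-77, -22, 40), (-74, -21, 36), (-70, -20, 29), (-70, -18, 29), (-70, -16, 29), (-70, -14, 29), (-70, -12, 29)]
308 [(-73, -33, 40), (-73, -31, 40), (-72, -29, 40), (-77, -26, 47), (-76, -24, 46), (-77, -22, 47), (-77, -21, 47), (-71, -21, 37), (-66, -20, 29), (-67, -18, 31), (-67, -16, 30), (-67, -14, 30), (-67, -12, 30)]
316 [(-72, -31, 47), (-72, -30, 46), (-76, -27, 53), (-76, -25, 53), (-76, -23, 53), (-77, -22, 54), (-74, -21, 50), (-68, -21, 39), (-63, -20, 31), (-62, -18, 30), (-62, -16, 29), (-62, -14, 30), (-61, -12, 29)]
324 [(-73, -30, 54), (-77, -27, 60)
[... 2114 characters left out ...]
, 24, 40), (224, -36, 25, 41), (225, -33, 25, 41)]
300 [(210, -54, 26, 74), (211, -55, 26, 69), (212, -56, 25, 64), (213, -54, 26, 63), (214, -54, 25, 59), (215, -55, 25, 54), (216, -56, 25, 48), (217, -54, 25, 47), (218, -55, 25, 41), (219, -56, 25, 36), (220, -55, 25, 34), (221, -52, 25, 33), (222, -44, 26, 39), (223, -39, 27, 41), (224, -38, 27, 39), (225, -34, 28, 40)]
301 [(210, -53, 28, 75), (211, -52, 29, 73), (212, -54, 28, 67), (213, -54, 28, 63), (214, -56, 28, 57), (215, -54, 28, 55), (216, -55, 28, 50), (217, -56, 27, 44), (218, -53, 28, 44), (219, -54, 27, 39), (220, -57, 27, 31), (221, -53, 27, 33), (222, -53, 27, 28), (223, -40, 29, 41), (224, -36, 30, 42), (225, -35, 30, 39)]
```

Run:
```python
import cv2
p=cv2.imread("pics/wrist3.png")[270:400,220:420]
cv2.imwrite("pics/wrist3c.png",cv2.resize(p,None,fx=4,fy=4,interpolation=cv2.INTER_CUBIC))
```

```text
(no output)
```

View pics/wrist3c.png

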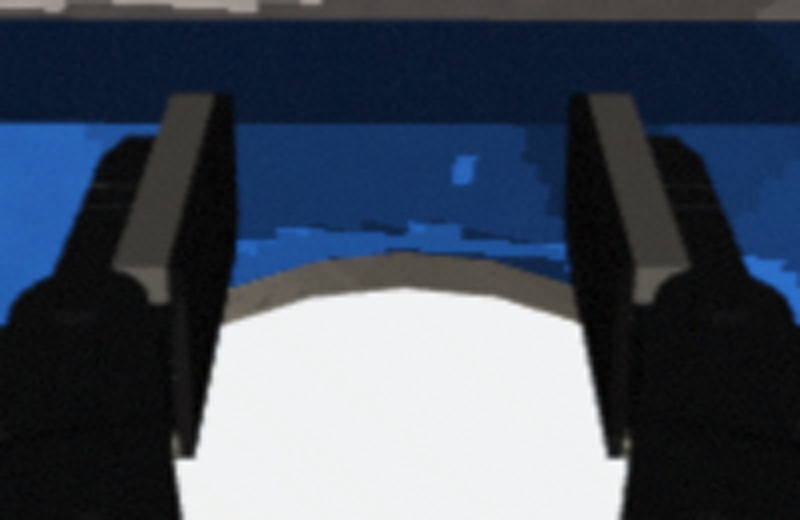

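The touch confirms the deck: the scene view shows the tips at tray x −54, z≈30. So the tip height is TCP + 22 mm at this opening. Next is the push over the lip.

Run:
```python
from h import *; from bench import env
env.line_to(W(-65,0,10.3),speed=.03)
print(env.read_force(),T(env.read_tcp_pos()))
for x,z in ((14,10.3),(36,15.8)):
    h=env.line_to(W(x,0,z),speed=.05,contact_N=12)
    print(x,h,T(env.read_tcp_pos()),env.read_force(),env.read_t())
    if h: break
for n in ("scene","wrist"):
    p,d=env.capture(n); cv2.imwrite(f"pics/{n}4.png",p[:,:,::-1]); np.save(f"{n}4.npy",d)
a=cv2.imread("pics/scene4.png")[200:320,230:350]; b=cv2.imread("pics/wrist4.png")[200:480,150:490]
cv2.imwrite("pics/both4.png",np.hstack([cv2.resize(a,(400,400),interpolation=cv2.INTER_CUBIC),cv2.resize(b,(400,400))]))
```

```text
[-0.16643277 -0.73211917 -0.36195039] [-64.86  -0.07  10.32]
14 False [1.375e+01 1.000e-02 1.030e+01] [-4.06457794 -0.33160976  2.59516697] 8.4333
36 False [37.35 -0.08 16.  ] [-0.1433537   0.23214896 -0.7662765 ] 9.0333
```

View pics/both4.png

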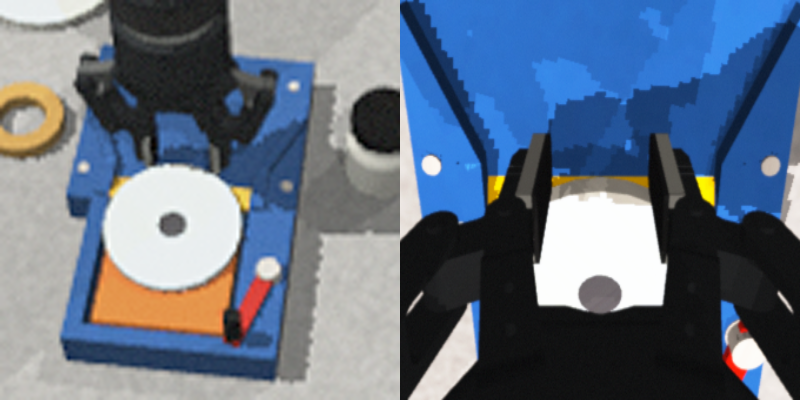

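The disc has tipped over the lip (scene crop 172,225) with its front in the pocket. I'll keep pushing.

Run:
```python
from h import *; from bench import env
h=env.line_to(W(66.5,0,15.8),speed=.03,contact_N=9)
print(h,T(env.read_tcp_pos()),env.read_force(),env.read_t())
for n in ("scene","wrist"):
    p,d=env.capture(n); cv2.imwrite(f"pics/{n}5.png",p[:,:,::-1]); np.save(f"{n}5.npy",d)
a=cv2.imread("pics/scene5.png")[200:320,230:350]; b=cv2.imread("pics/wrist5.png")[200:480,150:490]
cv2.imwrite("pics/both5.png",np.hstack([cv2.resize(a,(400,400),interpolation=cv2.INTER_CUBIC),cv2.resize(b,(400,400))]))
```

```text
False [66.53 -0.   15.9 ] [ 0.20027697  0.59470162 -0.17215996] 10.3
```

View pics/both5.png

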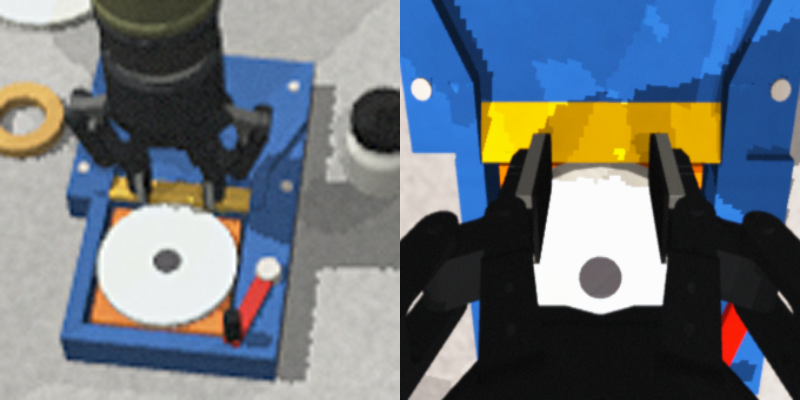

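The spacer is fully in the pocket, with the orange bed visible on both sides. I'll lift off, centre over it and press down in small steps.

Run:
```python
from h import *; from bench import env
c=env.get_calibration("scene"); d=np.load("scene5.npy"); K=np.linalg.inv(c["intrinsics"]);R=np.array(c["R"]);t=np.array(c["t"])
p=cv2.imread("pics/scene5.png")[:,:,::-1]
for m,s,ce in blobs(masks(p)["white"],300):
    if 240<ce[0]<340 and s[4]<3000:
        cn,_=cv2.findContours(m.astype(np.uint8),cv2.RETR_EXTERNAL,cv2.CHAIN_APPROX_NONE)
        e=cv2.fitEllipse(max(cn,key=len)); print(e[0],T(ray(c,e[0],.0367)))
        v,u=np.nonzero(cv2.erode(m.astype(np.uint8),np.ones((5,5))));
        X=np.array([T(R.T@(K@[a,b,1]*d[b,a]-t)) for a,b in zip(u,v)]); A=np.c_[X[:,0]-121,X[:,1],np.ones(len(X))]
        print("plane slope x,y, z@121",np.linalg.lstsq(A,X[:,2],rcond=None)[0].round(3))
env.line_to(W(66.5,0,45),speed=.1)
env.line_to(W(120.5,0,45),speed=.15)
env.line_to(W(120.5,0,18.5),speed=.06)
env.hold(.15)
F=[env.read_force()[2] for _ in range(3)]; print(T(env.read_tcp_pos()),F,env.read_t())
```

```text
(279.6060485839844, 278.86614990234375) [122.36   1.12  36.7 ]
plane slope x,y, z@121 [ 1.069  0.308 36.485]
(265.58502197265625, 378.7800598144531) [350.69   9.72  36.7 ]
plane slope x,y, z@121 [   1.429    2.85  -341.567]
(302.0699157714844, 374.4819030761719) [334.49  80.3   36.7 ]
plane slope x,y, z@121 [-1.1000e-02  1.6000e-02  2.6153e+01]
(330.6714172363281, 406.5860595703125) [389.61 142.38  36.7 ]
plane slope x,y, z@121 [1.0000e-02 3.0000e-03 1.6663e+01]
(293.0543212890625, 408.8385314941406) [401.35  71.68  36.7 ]
plane slope x,y, z@121 [ 1.8700e-01 -1.2000e-02 -3.0207e+01]
[ 1.2089e+02 -1.1000e-01  1.8890e+01] [np.float64(0.48954907955389937), np.float64(0.48954907955389937), np.float64(0.48954907955389937)] 12.0917
```

Run:
```python
from h import *; from bench import env
z=18.5; log=[]
while z>3:
    z-=.4 if z<15.6 else 1
    env.line_to(W(120.5,0,z),speed=.01,contact_N=13)
    env.hold(.05)
    f=np.mean([env.read_force()[2]]); log.append((round(z,2),round(T(env.read_tcp_pos())[2],2),round(f,2),round(env.read_t(),2)))
    if f>11.5: break
for l in log: print(l)
```

```text
(17.5, np.float64(17.6), np.float64(-0.27), 12.39)
(16.5, np.float64(16.47), np.float64(0.17), 12.69)
(15.5, np.float64(15.44), np.float64(-0.34), 12.99)
(15.1, np.float64(15.12), np.float64(-0.83), 13.29)
(14.7, np.float64(14.8), np.float64(2.05), 13.59)
(14.3, np.float64(14.57), np.float64(4.0), 13.89)
(13.9, np.float64(13.98), np.float64(4.47), 14.19)
(13.5, np.float64(13.5), np.float64(3.35), 14.49)
(13.1, np.float64(13.09), np.float64(2.3), 14.79)
(12.7, np.float64(12.67), np.float64(2.52), 15.09)
(12.3, np.float64(12.32), np.float64(3.43), 15.39)
(11.9, np.float64(11.89), np.float64(3.16), 15.69)
(11.5, np.float64(11.48), np.float64(3.32), 15.99)
(11.1, np.float64(11.09), np.float64(3.72), 16.29)
(10.7, np.float64(10.68), np.float64(3.79), 16.59)
(10.3, np.float64(10.48), np.float64(5.31), 16.89)
(9.9, np.float64(10.46), np.float64(8.79), 17.19)
(9.5, np.float64(10.43), np.float64(11.59), 17.49)
```

The bed bottomed at TCP z≈10.45. The position stopped changing while the force climbed at about 7.5 N/mm. Now to bring it to 15 N and hold.

Run:
```python
from h import *; from bench import env
z=9.1; env.line_to(W(120.5,0,z),speed=.01); env.hold(.05)
f=env.read_force()[2]; print(f,T(env.read_tcp_pos()))
z-=np.clip((15-f)/7.5,-.5,.5); env.line_to(W(120.5,0,z),speed=.01)
t0=env.read_t(); L=[]
while env.read_t()-t0<.9:
    env.hold(.08); L.append(round(env.read_force()[2],2))
print(L,T(env.read_tcp_pos()),env.read_t()-t0)
env.line_to(W(120.5,0,12.5),speed=.02); env.hold(.1); print(env.read_force(),env.read_t())
env.line_to(W(120.5,0,80),speed=.15)
# peg view
for n in ("scene",):
    p,d=env.capture(n); cv2.imwrite(f"pics/{n}6.png",p[:,:,::-1])
a=cv2.imread("pics/scene6.png")[200:320,230:350]; cv2.imwrite("pics/s6.png",cv2.resize(a,(500,500),interpolation=cv2.INTER_CUBIC))
```

```text
13.156802947414684 [ 1.2066e+02 -2.0000e-02  1.0420e+01]
[np.float64(15.94), np.float64(15.81), np.float64(15.31), np.float64(15.84), np.float64(15.28), np.float64(15.12), np.float64(15.83), np.float64(14.7), np.float64(15.22), np.float64(15.35), np.float64(15.81)] [ 1.2063e+02 -3.0000e-02  1.0390e+01] 0.9166000000000025
[-0.03927073 -0.17095308 -0.00965719] 19.3917
```

View pics/s6.png

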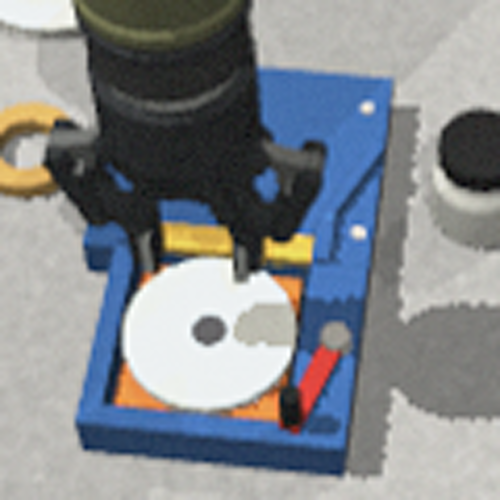

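The 0.9 s hold stayed between 14.7 and 15.9 N, and the spacer now sits below the rim. Next I'll swing the keeper by its peg (tray 173,52).

```bash
cat >> h.py <<'E'
def arc(th,z): return W(121+55*np.cos(th),70-55*np.sin(th),z), down(YAW+np.pi/2-th)
E
python3 - <<'E'
from h import *; from bench import env
env.set_gripper(.026,30)
env.move_to(*arc(.335,85)); 
env.line_to(arc(.335,27)[0],speed=.08,contact_N=4); print(T(env.read_tcp_pos()),env.read_force(),env.read_t())
for n in ("scene","wrist"):
    p,d=env.capture(n); cv2.imwrite(f"pics/{n}7.png",p[:,:,::-1]); np.save(f"{n}7.npy",d)
a=cv2.imread("pics/scene7.png")[200:320,230:350]; b=cv2.imread("pics/wrist7.png")[200:480,150:490]
cv2.imwrite("pics/both7.png",np.hstack([cv2.resize(a,(400,400),interpolation=cv2.INTER_CUBIC),cv2.resize(b,(400,400))]))
E
```

```text
[173.32  51.91  27.32] [-0.37542702  1.17335884 -0.43824903] 21.7
```

View pics/both7.png

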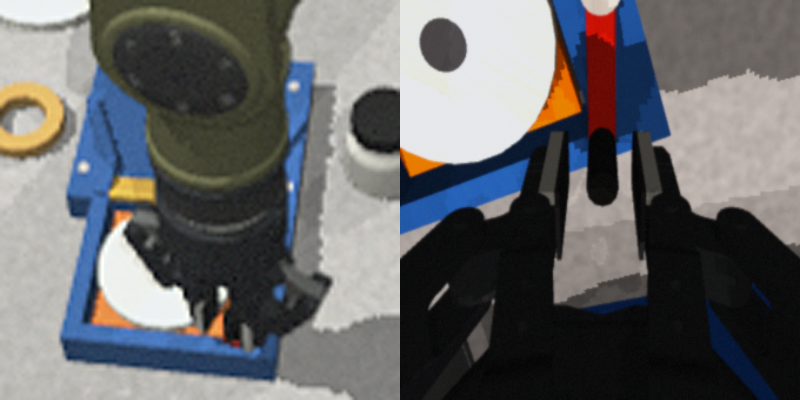

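The wrist crop shows the peg (602,165) straddled by the fingers. Swinging now.

Run:
```python
from h import *; from bench import env
for th in list(np.linspace(.335,1.6,8)[1:]):
    P,r=arc(th,27); h=env.line_to(P,r,speed=.05,contact_N=7)
    print(round(th,3),h,T(env.read_tcp_pos()),env.read_force().round(2),round(env.read_t(),2))
    if h: break
else:
    for th in np.arange(1.64,1.95,.04):
        P,r=arc(th,27); env.line_to(P,arc(1.6,27)[1],speed=.03,contact_N=7); env.hold(.05)
        f=env.read_force(); print("end",round(th,3),f.round(2),round(env.read_t(),2))
        if np.hypot(f[0],f[1])>6: break
p,d=env.capture("wrist"); cv2.imwrite("pics/wrist8.png",p[:,:,::-1])
```

```text
0.516 False [169.23  42.72  27.57] [ 1.17  0.46 -0.34] 22.15
0.696 False [163.37  34.78  27.21] [-0.48 -0.13 -0.46] 22.5
0.877 False [156.23  27.83  27.01] [-0.2  -0.32 -0.37] 22.85
1.058 False [148.11  22.18  27.02] [-0.06 -0.07 -0.64] 23.2
1.239 False [139.09  18.09  27.04] [-0.81  0.63 -0.18] 23.55
1.419 False [129.47  15.7   27.05] [-0.12  0.32 -0.36] 23.9
1.6 False [119.56  15.09  26.99] [-1.11  0.14 -0.14] 24.25
end 1.64 [ 1.3  -0.14  0.84] 24.55
end 1.68 [ 1.22 -0.39  0.75] 24.85
end 1.72 [ 4.81 -1.31 -1.43] 25.15
end 1.76 [ 9.97 -0.62 -5.66] 25.45
```

View pics/wrist8.png

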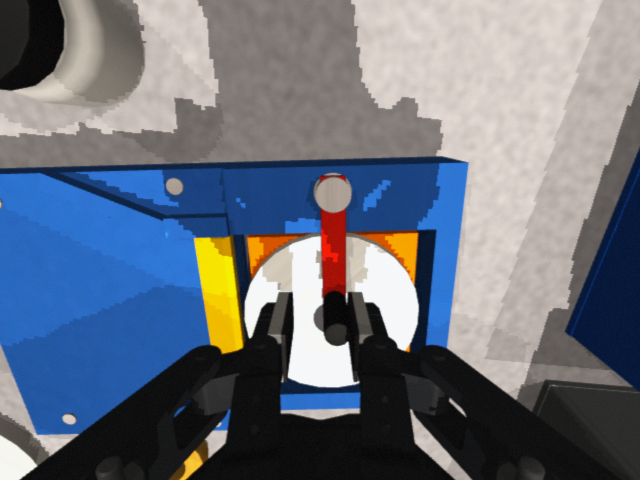

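The keeper lies straight over the spacer along tray −y, and the stop was felt at about 10 N. I'll centre the fingers, lift away and check.

Run:
```python
from h import *; from bench import env
env.line_to(arc(1.57,27)[0],speed=.03); print(env.read_force().round(2))
env.line_to(arc(1.57,110)[0],speed=.12)
env.move_to([.50,-.10,.26],down(YAW+np.pi/2)); env.hold(.3)
import pickle
c=env.get_calibration("wrist")
for n in ("wrist","scene","top"):
    p,d=env.capture(n); cv2.imwrite(f"pics/{n}9.png",p[:,:,::-1]); np.save(f"{n}9.npy",d)
p=cv2.imread("pics/wrist9.png")[:,:,::-1]
for m,s,ce in blobs(masks(p)["red"],60):
    w=np.array([ray(c,q,.04)[:2]*1000 for q in np.argwhere(m)[:,::-1]]).astype(np.float32); r=cv2.minAreaRect(w); print(ce,np.round(r[0],1),np.round(r[1],1),r[2])
print(env.read_t(),env.read_force().round(2))
```

```text
[-0.29 -1.02 -0.73]
[372.      295.18125] [612.3 -16.5] [13.1 27.1] 7.893383026123047
28.8083 [-0.52 -1.    0.52]
```

View pics/wrist9.png

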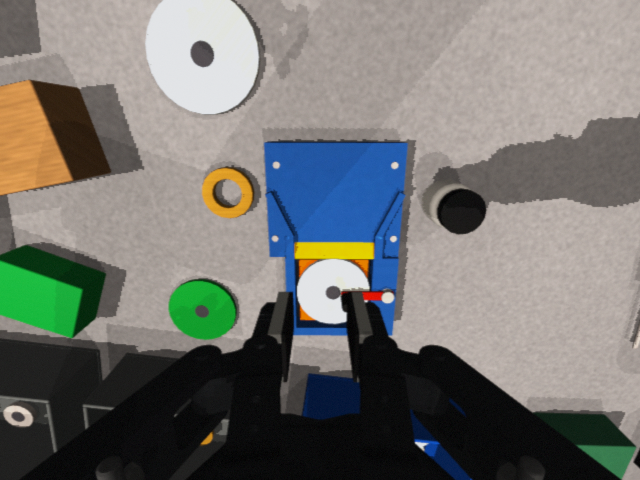

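View pics/scene9.png

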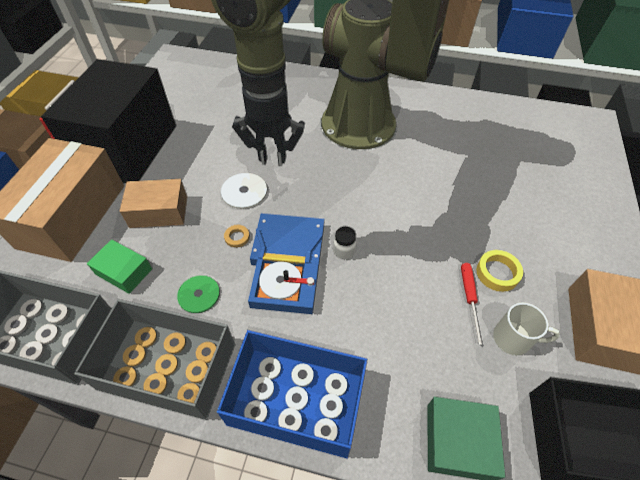

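The keeper axis measures 90.0° to tray x. The spacer (scene 280,281) lies flat under it, the bystanders haven't moved, and the robot is clear.

```bash
python3 -c "
from bench import env
print(env.hand_in(), env.read_t())"
```

```text
the job is handed in; nothing more can be done
the job is handed in; nothing more can be done
```

The job is done and handed in at about 29 s of the 62 s allowed; no verdict was reported.

- **Slide:** I pushed the smaller bright disc with two finger edges along the deck and over the lip. Force readings between the push moves were about 5 N at most, and the stop thresholds of 12 N and 9 N never tripped. It dropped into the pocket and was never lifted out of the tray.
- **Press:** The bed slid down about 4 mm, then bottomed: the position stopped changing while the force rose. I held 14.7–15.9 N for 0.9 s, and the highest force read was 15.9 N.
- **Keeper:** I swung it by its peg with under about 2 N until the end stop was felt at about 10 N, then let go and lifted clear. The last picture shows its axis at 90° to the tray's x, with the spacer flat beneath it. The bystanders visible in the last pictures looked unmoved by eye.

**Checks that disagreed or failed:**
- **Fingertip height:** The fingertips were about 22 mm behind the reported TCP at 40 mm opening, not 11 mm ahead as described. I worked from a light touch on the deck instead, which read 6.8 N.
- **Spacer tilt:** A depth-based check of the spacer's tilt gave nonsense slopes, so I relied on its height and the pictures for flatness.

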